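# Load a logger board into the sprung board holder

## Robot

A 6-joint arm with a two-finger parallel gripper is mounted at the origin on the work surface. World frame = base frame: x ahead of the robot, y to its left, z up, the work surface at z = 0. Lengths are in m, angles in rad, forces in N, time in s.
With the tool pointing down it reaches from about 0.25 to 0.775 m from the base axis. Payload 4 kg.
Tool frame: the origin (TCP) lies at the very end of the fingers, on their centre line; the grasp point (between the pads) lies 19 mm behind it (robot.hold_point_z is the distance from the TCP to the grasp point, in m); z points along the fingers, y is the line along which they close (so a half turn about z gives the same grasp; the last joint's range is limited). The gripper opens to 94 mm and grips with 3 to 60 N. Pads are 16 mm wide; open, the fingers measure 119 mm over their backs; the gripper's body (75 mm by 177 mm) begins 78 mm behind the grasp point.
Start: joints at [-1.232, 0.087, 1.371, -0, 1.684, -0.103], TCP at [0.235, -0.497, 0.206] pointing down, gripper open.
Joint ranges: [-3.1, 3.1], [-0.76, 2.03], [0.27, 2.55], [-1.08, 4.22], [0.17, 2.65], [-2.57, 2.57]. Speed limits (rad/s): [2.79, 2.79, 3.14, 3.14, 3.14, 3.14].

## Interface

Orientations are given as [roll, pitch, yaw] about the fixed x, y, z axes, in that order (R = Rz(yaw) Ry(pitch) Rx(roll)).
In Python, from bench import robot gives the robot as it stands.
- The arm moves only by the tool carry_out, never from a script. Its argument "steps" is a list of rows, each a list of 3 entries, a list of its own where there are three numbers: the shift along the tool's x, y, z in m, then the turn about the tool's z in units of 10 degrees (1.0 is 10 degrees), then the closure, from -1 (fully open) to 1 (shut). In form: [[[tx, ty, tz], roll, jaw], ...]. A call has 1 to 10 rows; each row is the pose to reach, as a shift and turn from the pose commanded when the call began, along the tool's axes at that moment; what a row does not reach only later rows make up. A row lasts 1/8 s, in which the tool goes at most 62.5 mm and 10.7 degrees, less where a joint would pass 70% of its speed; a pose out of reach is approached as far as the arm can. A call with a gripper value outside its range is refused whole. The fingers move at their own pace and stop on an object; the grip force is fixed at half the most. Time passes only in rows, so rows that repeat a pose let the fingers close. It gives the time, the measured TCP pose, the force, the opening and the grip force at its end, in the units of the state.
- robot.get_obs(): the state, without advancing time (a new reading comes with each control period).
- robot.snapshot(name): name is "scene" or "top" or "wrist"; returns a dict with "image" (480x640x3 uint8, red, green, blue), "z_map" (480x640 float32, m along the optical axis (not along the pixel's ray), 0 where there is no reading), "mtx" (3x3 intrinsics, pixels), "R" (3x3) and "t" (3): a world point X has camera coordinates R X + t. Camera axes: x right, y down, z forward; pixel columns grow to the right and rows downward; lengths in m; the calibration is good to about 2 mm. A picture is of the moment at which its call begins.
- robot.close_job(): hands the job in; it is judged then, once.
The state is a dict: "time": time; "joint_positions": joint angles; "qvel": joint speeds; "joint_torque": joint torques, N m; "tool_pos": TCP position; "ee_rot": TCP orientation; "wrist_force": force on the tool from outside, world axes, zero at the start; "wrist_torque": the same for the moment, N m; "width": finger opening in m; "finger_force": force on a finger pad.
Only numpy, scipy, OpenCV 4.12 (cv2) and the standard library are available. Lean on these libraries where they do the work, as an engineer would, in place of code of your own. Each camera call takes 0.05 s, during which the arm holds its last target. There are 200 camera calls.

## Task

Clamp the circuit board in the board holder for bench work: push one short edge of it, tilted, into the groove of the sprung jaw and press that jaw back, lower the other short edge in front of the fixed jaw's groove, and ease off so that the spring slides it home in both grooves. Leave it level, square and central across the jaws, and let go. Be gentle, do not push the board on the jaws with more than 20 N, and leave the meter, screwdriver and tin where they are.

Things in the scene. Friction and masses are not known exactly. Their poses are not given: they have to be found in the camera images.
- holder: Board holder, fixed to the bench: grey base plate 170 x 90 mm with a clamp block, through which a rail of two steel rods runs along x (rod tops 28 mm above the bench; end blocks 35 mm high). The rail carries two upright jaws, 50 mm wide (y), facing each other. Origin: on the bench under the clamp block; +x points from the fixed jaw to the sprung jaw, z up.
- rail_clamp (a point): Top of the clamp block, 33 mm above the bench, at the holder's origin in x and y. The last user locked the rail here up to 12 mm to either side along x, both jaws with it: it differs each time and no reading gives it, so look or feel for the jaws. With the rail central the sprung groove's root is at x +50 mm in the holder, jaw free, and the fixed one's at -57.5 to -52.5 mm.
- groove_level (a point): Point 55 mm above the holder's origin, the middle height of both grooves; holder's axes. Each groove runs along y and faces the other: flat root 3.8 mm high, flanks flaring at 30 degrees, upper lip 4 mm out from the root, lower lip 8 mm, flat jaw top 10 mm above this level. An edge let down within 4 mm in front of the fixed jaw's upper lip lands on the sloping lower flank.
- board: Circuit board: green slab 110 (x) x 60 (y) x 3.2 mm, about 0.14 kg, on four brass spacers (10 mm long, 6 mm thick, at x +-36, y +-22 mm) standing on the bench. Origin under its middle at the spacers' feet, z up. Parts on top reach 14 mm above the slab, within x +-36, y +-24 mm; the long edges are bare, to be gripped across the 60 mm. Either short edge may go first.
- board_mid (a point): Centre of the slab, 11.6 mm above the board's origin. Brought in tilted less than about 0.25 rad, the spacers catch the fixed jaw. The sprung jaw (coil springs behind it) gives way along +x from 4 N, 0.7 N per mm more, to its stop at 16 mm (15 N). The board is 2.5 to 7.5 mm longer than the free gap of the groove roots; to pass the fixed upper lip press back 4 mm more than that.
- meter: Bystander: black hand multimeter 160 x 76 x 43 mm, lying on the bench; origin under its centre.
- screwdriver: Bystander: screwdriver lying on the bench along its x, about 0.2 m long.
- tin: Bystander: flat round steel tin, 64 mm across, 28 mm high; origin under its centre.
Things that resemble listed ones, but are neither listed nor needed, are in the scene too. Leave any orange look-alike of the holder alone.

How it is judged:
On the way:
1. one short edge of the board, held tilted, is home in the sprung jaw's groove and pressed against its spring (distance between board_mid and sprung_jaw_groove_root below 0.061 m and contact force between board and holder above 5 N and angle between board_mid's own z axis and vertical between 0.05 and 0.6 rad and contact force between the fingers and board above 1 N), for 0.1 s.
At the end, for the whole second after the job is handed in: The spring clamps the board: both short edges within 2 mm of the groove roots and at least 6 N in all on the jaws, its middle within 1.8 mm of groove height and 10 mm of the jaws' middle sideways, level within 0.03 rad, square to the holder within 0.04 rad, at rest and let go (distance between board_mid and fixed_jaw_groove_root below 0.061 m and distance between board_mid and sprung_jaw_groove_root below 0.061 m and contact force between board and holder above 6 N and z of board_mid in the frame of holder between 0.0532 and 0.0568 m and y of board_mid in the frame of holder between -0.01 and 0.01 m and angle between board_mid's own z axis and vertical below 0.03 rad and angle between the x axis of board_mid and the x axis of holder, either way round below 0.04 rad and linear speed of board below 0.01 m/s); the robot touches nothing.
It fails at once if the board, while the fingers hold it, is pushed on a face of either jaw with more than 20 N (contact force between the fingers and board above 3 N and (contact force between board and fixed_jaw_groove_root above 20 N or contact force between board and fixed_jaw_upper_flank above 20 N or contact force between board and fixed_jaw_upper_lip above 20 N or contact force between board and fixed_jaw_lower_flank above 20 N or contact force between board and fixed_jaw_lower_lip above 20 N or contact force between board and sprung_jaw_groove_root above 20 N or contact force between board and sprung_jaw_upper_flank above 20 N or contact force between board and sprung_jaw_upper_lip above 20 N or contact force between board and sprung_jaw_lower_flank above 20 N or contact force between board and sprung_jaw_lower_lip above 20 N)).
It fails at once if the meter, screwdriver or tin is moved more than 20 mm (distance of any of meter, screwdriver, tin from where it was at the start of the episode above 0.02 m).
It also fails if it takes over 69 s, if anything falls off the work surface, if the arm or the gripper's body presses on something with over 40 N, if the wrist force passes 120 N, or if a joint passes its speed limit or range.

## Working session

There is one attempt and no reset: what is moved stays moved. The work goes in short steps, Python scripts to look and compute and a tool call to move; the robot and the scene stay as the last step left them, time stands still between calls to the robot, and variables do not carry over. Pictures are saved under pics/ and viewed, at most 10 in all, crops included, and the job is handed in when it is done.

Besides the shell and the picture viewer there is one more tool, called after "Emit:" as name(argument=value, ...) on one line, values as JSON. carry_out: Moves the arm, as the interface text tells. Its arguments: {"type":"object","properties":{"steps":{"type":"array","items":{"type":"array"}}},"required":["steps"]}

```bash
mkdir -p pics; ls; python3 - <<'E'
from bench import robot
import numpy as np, cv2
o=robot.get_obs(); print({k:np.round(v,4).tolist() for k,v in o.items()})
print(robot.hold_point_z)
for n in ["scene","top"]:
    s=robot.snapshot(n); np.savez(f"{n}0.npz",**s); cv2.imwrite(f"pics/{n}0.png",s["image"][:,:,::-1])
    print(n,s["mtx"].round(1).tolist(),s["R"].round(3).tolist(),s["t"].round(3).tolist())
E
```

```text
pics
{'time': 0.0, 'joint_positions': [-1.2321, 0.0879, 1.3723, -0.0, 1.6836, -0.1031], 'qvel': [0.0, -0.001, -0.0016, 0.0008, -0.0008, 0.0009], 'joint_torque': [-0.0022, -34.0185, -30.2433, 0.0715, 0.033, -0.0002], 'tool_pos': [0.235, -0.4967, 0.2043], 'ee_rot': [-3.1394, -0.0002, 0.4418], 'wrist_force': [-0.2575, 0.1753, -0.0357], 'wrist_torque': [-0.0067, -0.0131, 0.004], 'finger_force': 0.0, 'width': 0.0942}
0.0188
scene [[449.2, 0.0, 319.2], [0.0, 449.2, 235.6], [0.0, 0.0, 1.0]] [[0.443, 0.897, -0.017], [0.676, -0.346, -0.65], [-0.589, 0.276, -0.759]] [-0.181, -0.244, 1.317]
top [[503.4, 0.0, 324.5], [0.0, 503.4, 239.8], [0.0, 0.0, 1.0]] [[-0.008, -1.0, 0.006], [-0.998, 0.007, -0.055], [0.055, -0.006, -0.998]] [-0.015, 0.416, 1.257]
```

View pics/top0.png

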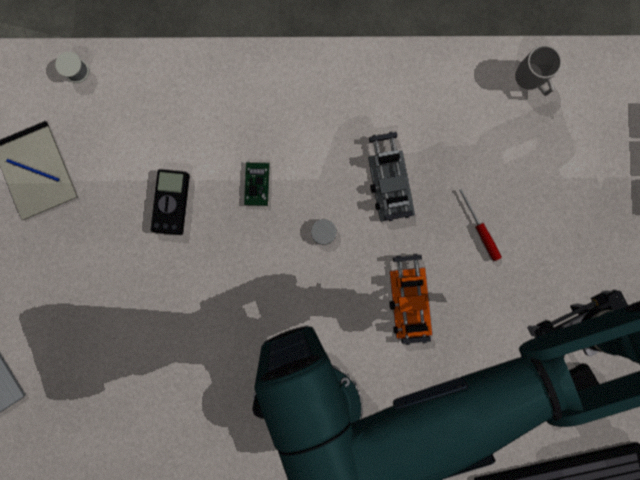

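View pics/scene0.png

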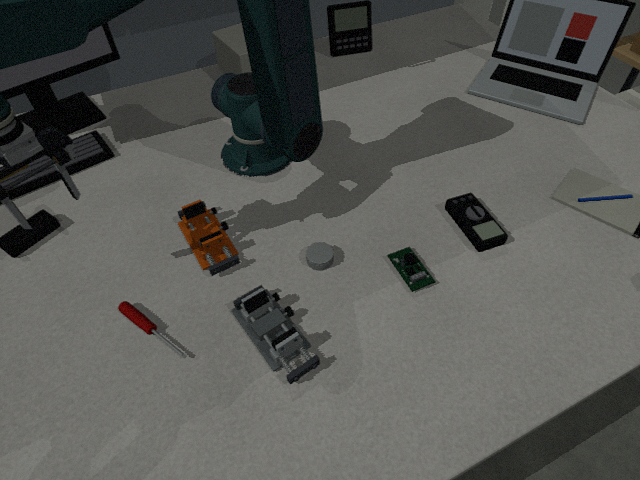

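Top view: board at (257,184), grey holder at (391,177), tin at (323,231), meter at (170,202), screwdriver at (480,225) and the orange look-alike at (411,300). The scene view shows the same layout, with the grey holder at (277,333).

```bash
cat > h.py <<'E'
import numpy as np, cv2
from scipy.spatial.transform import Rotation as Ro
def cloud(s):
    z=s["z_map"].astype(float); v,u=np.mgrid[0:480,0:640]; K=s["mtx"]
    c=np.stack([(u-K[0,2])/K[0,0]*z,(v-K[1,2])/K[1,1]*z,z],-1)
    P=(c-s["t"])@s["R"]; P[z==0]=np.nan; return P
def rect(P,m):
    q=P[m][:,:2]; q=q[~np.isnan(q).any(1)]
    (c,wh,a)=cv2.minAreaRect((q*1000).astype(np.float32)); return np.round(c,1),np.round(wh,1),round(a,1)
def tool(o,p):  # world vector p-> tool axes
    return Ro.from_euler("xyz",o["ee_rot"]).inv().apply(p)
E
python3 - <<'E'
from h import *
s=dict(np.load("top0.npz")); P=cloud(s); hsv=cv2.cvtColor(s["image"],cv2.COLOR_RGB2HSV)
v,u=np.mgrid[0:480,0:640]
box=lambda a,b,c,d:(u>a)&(u<b)&(v>c)&(v<d)
print("bench z",np.nanmedian(P[300:,200:230,2][:60]), np.nanmedian(P[100:150,300:340,2]))
for n,b,z in [("board",(230,285,150,220),.006),("holder",(355,425,120,230),.006),("holder_hi",(355,425,120,230),.045),("tin",(300,345,205,255),.01),("meter",(140,200,155,245),.01),("screw",(445,510,180,270),.006),("orange",(380,440,245,350),.01)]:
    m=box(*b)&(P[...,2]>z); print(n,rect(P,m),m.sum(),np.nanmax(P[m][:,2]).round(3))
m=box(230,285,150,220)&(hsv[...,0]>40)&(hsv[...,0]<90)&(hsv[...,1]>90); print("green",rect(P,m))
m=box(355,425,120,230)&(P[...,2]>.048)
n,l,st,c=cv2.connectedComponentsWithStats(m.astype(np.uint8))
for i in range(1,n): print(st[i],np.nanmean(P[l==i],0).round(4),np.nanmax(P[l==i][:,2]).round(4))
im=s["image"][115:235,345:430,::-1]; im=cv2.resize(im,None,fx=5,fy=5,interpolation=cv2.INTER_CUBIC)
cv2.imwrite("pics/hol.png",cv2.convertScaleAbs(im,alpha=1.5))
E
```

```text
bench z -0.000674657092617499 -0.0011233102415263109
board (array([550.7, 162. ]), array([ 96.4, 141.3]), 79.0) 1024 0.033
holder (array([ 580.2, -186.2]), array([270.7, 158. ]), 1.4) 2683 0.071
holder_hi (array([ 563.1, -186.2]), array([138.7,  50.7]), 9.8) 441 0.071
tin (array([437.3, -15.4]), array([61.7, 61.9]), 44.9) 510 0.034
meter (array([514.5, 370.2]), array([ 78.4, 159.9]), 84.3) 2060 0.051
screw (array([ 462.9, -410.2]), array([140.9, 201.4]), 89.4) 535 0.031
orange (array([ 267.9, -225.9]), array([221. , 100.4]), 6.2) 2374 0.071
green (array([559.6, 153.8]), array([ 56.1, 106. ]), 87.3)
[378 149  22  15 212] [ 0.6178 -0.1757  0.0615] 0.0712
[386 195  23  13 198] [ 0.5062 -0.1952  0.0626] 0.0703
```

View pics/hol.png

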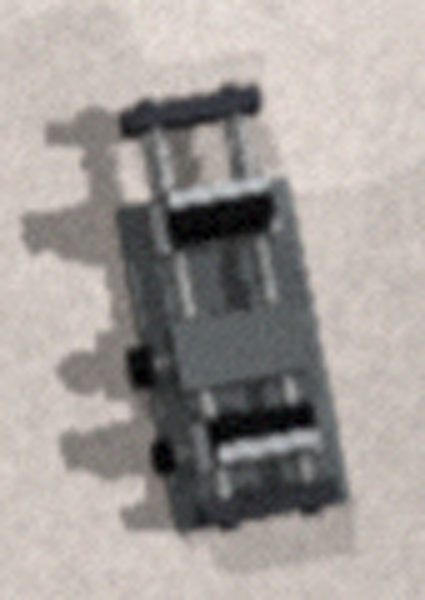

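The crop shows the clamp block in the middle at (240,345) and jaws at (220,215) and (265,430). The springs aren't resolved, so I'll move the wrist camera over the holder.

Emit:
carry_out(steps=[[[0.05,-0.016,-0.03],0.2,-1],[[0.11,-0.035,-0.08],0.4,-1],[[0.17,-0.055,-0.08],0.6,-1],[[0.23,-0.075,-0.08],0.9,-1],[[0.29,-0.095,-0.08],1.2,-1],[[0.35,-0.115,-0.08],1.56,-1],[[0.4,-0.13,-0.08],1.56,-1],[[0.428,-0.141,-0.08],1.56,-1],[[0.428,-0.141,-0.08],1.56,-1],[[0.428,-0.141,-0.08],1.56,-1]])

```text
time: 1.35
tool_pos: [0.5613, -0.1872, 0.285]
ee_rot: [3.142, 0.001, 0.169]
wrist_force: [0.5, -0.1, -0.4]
width: 0.0944
finger_force: 0.0
```

```bash
python3 - <<'E'
from bench import robot
from h import *
s=robot.snapshot("wrist"); np.savez("w1.npz",**s); cv2.imwrite("pics/w1.png",s["image"][:,:,::-1])
o=robot.get_obs(); print(o["time"],np.round(o["tool_pos"],4),np.round(o["ee_rot"],4)); print(s["R"].round(3),(-s["R"].T@s["t"]).round(3),s["mtx"][0,0])
E
```

```text
1.4 [ 0.5611 -0.1876  0.2853] [3.1413e+00 8.0000e-04 1.6820e-01]
[[ 0.168 -0.986  0.001]
 [-0.95  -0.162  0.269]
 [-0.265 -0.046 -0.963]] [ 0.639 -0.173  0.464] 370.0234748129567
```

View pics/w1.png

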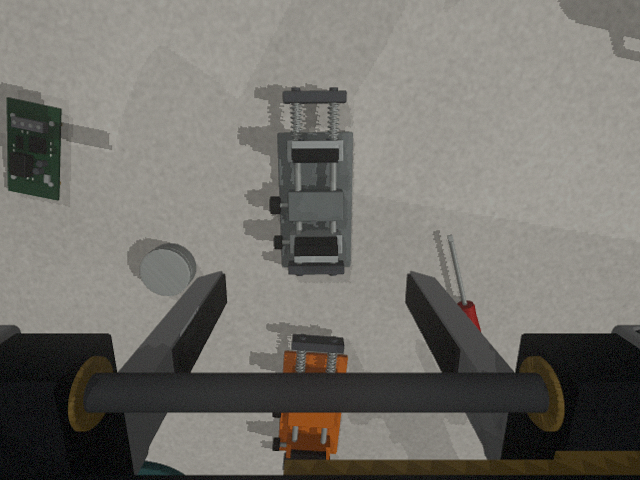

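Wrist view: the coil springs are behind the far jaw (317,105), so the sprung jaw is at (317,152) and the fixed jaw at (316,247). Holder +x therefore points along world +x.

```bash
python3 - <<'E'
from h import *
s=dict(np.load("w1.npz")); P=cloud(s); v,u=np.mgrid[0:480,0:640]; g=s["image"].mean(2)
B=(u>262)&(u<365)&(v>80)&(v<285)
# base plate + block
for n,lo,hi,a in [("base",.003,.02,(275,356,130,276)),("block",.030,.036,(287,346,190,222)),("sj",.06,.068,(285,350,135,165)),("fj",.06,.068,(285,350,232,266)),("endfar",.031,.038,(278,350,85,106)),("endnear",.031,.038,(280,350,260,277))]:
    m=(u>a[0])&(u<a[1])&(v>a[2])&(v<a[3])&(P[...,2]>lo)&(P[...,2]<hi); print(n,rect(P,m),m.sum(),np.nanmedian(P[m],0).round(4))
th=np.radians(9.8);c,s_=np.cos(th),np.sin(th)
for v0 in list(range(136,166,1))+list(range(230,272,1)):
    r=P[v0,305:330]; h=(r[:,0]-.562)*c+(r[:,1]+.186)*s_
    print(v0,np.nanmedian(h).round(4),np.nanmedian(r[:,2]).round(4),g[v0,305:330].mean().round(0),end=" | ")
    if v0%3==0: print()
m=(u<64)&(u>2)&(v>90)&(v<205)&(P[...,2]>.006)&(s["image"][...,1]>s["image"][...,0]*1.2); print("\nboard",rect(P,m),np.nanmedian(P[m],0))
E
```

```text
base (array([ 556.6, -186.7]), array([169. ,  90.1]), 10.1) 4260 [ 0.5805 -0.1838  0.0104]
block (array([ 556.7, -186.5]), array([35.5, 64.7]), 9.6) 1621 [ 0.557  -0.1865  0.0324]
sj (array([ 621.8, -175. ]), array([19.6, 49.8]), 9.8) 939 [ 0.6218 -0.1754  0.0645]
fj (array([ 508.8, -195.2]), array([19.8, 49.2]), 9.9) 747 [ 0.5093 -0.1953  0.0644]
endfar (array([ 675.3, -165.3]), array([15.5, 70.1]), 9.7) 749 [ 0.6766 -0.1655  0.0345]
endnear (array([ 478.4, -200.5]), array([12.5, 68.2]), 9.9) 521 [ 0.4789 -0.1999  0.0342]
136 0.0742 0.0111 71.0 | 137 0.0731 0.0107 70.0 | 138 0.0719 0.0105 69.0 | 
139 0.0708 0.011 65.0 | 140 0.0706 0.0625 74.0 | 141 0.0696 0.0644 128.0 | 
142 0.0686 0.0651 135.0 | 143 0.0676 0.0648 134.0 | 144 0.0666 0.0646 132.0 | 
145 0.0656 0.0644 133.0 | 146 0.0646 0.0649 135.0 | 147 0.0635 0.0644 137.0 | 
148 0.0625 0.0644 79.0 | 149 0.0615 0.0647 38.0 | 150 0.0605 0.0643 37.0 | 
151 0.0594 0.0645 39.0 | 152 0.0584 0.0644 39.0 | 153 0.0574 0.0647 38.0 | 
154 0.0563 0.0646 40.0 | 155 0.0553 0.0647 38.0 | 156 0.0543 0.0646 38.0 | 
157 0.0533 0.0648 37.0 | 158 0.05
[... 695 characters left out ...]
9 -0.0487 0.0648 37.0 | 
250 -0.05 0.0644 37.0 | 251 -0.0511 0.0647 37.0 | 252 -0.0524 0.0642 37.0 | 
253 -0.0536 0.0644 38.0 | 254 -0.0547 0.0646 34.0 | 255 -0.0559 0.0645 30.0 | 
256 -0.0571 0.0644 126.0 | 257 -0.0584 0.0644 136.0 | 258 -0.0595 0.0646 132.0 | 
259 -0.0606 0.0648 130.0 | 260 -0.0619 0.0644 131.0 | 261 -0.0632 0.0643 137.0 | 
262 -0.0792 0.0227 82.0 | 263 -0.0793 0.0264 40.0 | 264 -0.0792 0.0302 39.0 | 
265 -0.0794 0.0331 43.0 | 266 -0.0803 0.0344 55.0 | 267 -0.0818 0.034 59.0 | 
268 -0.0829 0.0345 59.0 | 269 -0.0844 0.034 60.0 | 270 -0.0855 0.0346 60.0 | 
271 -0.0869 0.0344 62.0 | 
board (array([562.3, 155. ]), array([ 62.1, 109.8]), 88.1) [0.56311339 0.14930514 0.01237816]
```

Emit:
carry_out(steps=[[[0.01,-0.055,0],0.2,-1],[[0.02,-0.115,0],0.4,-1],[[0.03,-0.175,0],0.6,-1],[[0.04,-0.235,0],0.8,-1],[[0.05,-0.295,0],1.0,-1],[[0.0587,-0.3376,0],1.165,-1],[[0.0587,-0.3376,0],1.165,-1],[[0.0587,-0.3376,0],1.165,-1]])

```text
time: 2.4
tool_pos: [0.5627, 0.1543, 0.2857]
ee_rot: [3.141, -0.0, -0.036]
wrist_force: [-0.2, 0.6, -0.4]
width: 0.0936
finger_force: 0.0
```

```bash
cat > bd.py <<'E'
from bench import robot
from h import *
s=robot.snapshot("wrist"); np.savez("w2.npz",**s); P=cloud(s); o=robot.get_obs()
im=s["image"].astype(int); d=np.hypot(P[...,0]-.56,P[...,1]-.155)
m=(d<.08)&(P[...,2]>.009)&(P[...,2]<.0165)&(im[...,1]>im[...,0]*1.15)
print(rect(P,m),m.sum(),np.nanmedian(P[m],0).round(4)); b=(d<.1)&(d>.075); print("bench",np.nanmedian(P[b][:,2]))
c,wh,a=rect(P,m); t=np.array([c[0]/1000,c[1]/1000,.003])
print(o["time"],np.round(o["tool_pos"],4),np.round(o["ee_rot"],4),"tool shift",tool(o,t-o["tool_pos"]).round(4))
E
python3 bd.py
```

```text
(array([562. , 154.4]), array([ 59.5, 109.9]), 86.9) 2947 [0.5641 0.1529 0.0126]
bench -0.0004032558400866033
2.45 [0.5628 0.154  0.2857] [ 3.1409e+00 -3.0000e-04 -3.6300e-02] tool shift [-0.0009 -0.0006  0.2827]
```

Emit:
carry_out(steps=[[[-0.001,-0.0005,0.06],0.1,-1],[[-0.001,-0.0005,0.12],0.1,-1],[[-0.001,-0.0005,0.18],0.1,-1],[[-0.001,-0.0005,0.23],0.1,-1],[[-0.001,-0.0005,0.265],0.1,-1],[[-0.001,-0.0005,0.282],0.1,-1],[[-0.001,-0.0005,0.282],0.1,-1],[[-0.001,-0.0005,0.282],0.1,1],[[-0.001,-0.0005,0.282],0.1,1],[[-0.001,-0.0005,0.282],0.1,1]])

```text
time: 3.7
tool_pos: [0.5623, 0.1566, 0.0044]
ee_rot: [-3.141, -0.002, -0.051]
wrist_force: [0.4, 0.3, -0.6]
width: 0.0673
finger_force: 0.0
```

Emit:
carry_out(steps=[[[0,0,0],0,1],[[0,0,0],0,1],[[0,0,0],0,1],[[0,0,0],0,1]])

```text
time: 4.2
tool_pos: [0.562, 0.1562, 0.004]
ee_rot: [3.141, -0.001, -0.051]
wrist_force: [0.1, -1.8, 4.2]
width: 0.0592
finger_force: 30.0
```

Emit:
carry_out(steps=[[[0,0,-0.04],0,1],[[0,0,-0.1],0,1],[[0.02,0.05,-0.13],-0.2,1],[[0.04,0.1,-0.13],-0.4,1],[[0.06,0.15,-0.13],-0.6,1],[[0.08,0.2,-0.13],-0.8,1],[[0.1,0.25,-0.13],-1.0,1],[[0.12,0.29,-0.13],-1.2,1],[[0.13,0.316,-0.13],-1.27,1],[[0.13,0.316,-0.13],-1.27,1]])

```text
time: 5.45
tool_pos: [0.675, -0.1675, 0.1309]
ee_rot: [-3.14, 0.002, 0.167]
wrist_force: [0.4, 0.9, -1.5]
width: 0.0592
finger_force: 30.0
```

```bash
cat > st.py <<'E'
from bench import robot
from h import *
import sys
H=np.array([.5567,-.1866]); th=np.radians(9.8); Rh=np.array([[np.cos(th),-np.sin(th)],[np.sin(th),np.cos(th)]])
o=robot.get_obs(); tp=o["tool_pos"]; q=(np.array(tp[:2])-H)@Rh
print("t",round(o["time"],2),"tcp in H mm",(q*1000).round(1),round(tp[2]*1000,1),"yaw-th deg",np.degrees(o["ee_rot"][2]-th).round(2),"force H",(np.array(o["wrist_force"][:2])@Rh).round(1),round(o["wrist_force"][2],1),"w",o["width"])
def board(n="wrist",save=None):
    s=robot.snapshot(n); P=cloud(s); im=s["image"].astype(int)
    if save: cv2.imwrite(save,s["image"][:,:,::-1])
    X=np.dstack([(P[...,:2]-H)@Rh,P[...,2]]); 
    m=(np.abs(X[...,0]-q[0])<.075)&(np.abs(X[...,1]-q[1])<.04)&(np.abs(X[...,2]-tp[2]-.0092)<.035)&(im[...,1]>im[...,0]*1.2)&(im[...,1]>im[...,2]*1.1)
    p=X[m]
    # plane by robust iteration on slab top
    k=np.ones(len(p),bool)
    for _ in range(12):
        A=np.c_[p[k,:2],np.ones(k.sum())]; w=np.linalg.lstsq(A,p[k,2],rcond=None)[0]
        r=p[:,2]-np.c_[p[:,:2],np.ones(len(p))]@w; k=np.abs(r)<max(.0015,.8*np.std(r[k]))
    e=p[k]; rc=cv2.minAreaRect((e[:,:2]*1000).astype(np.float32))
    print(n,"n",k.sum(),"tilt x,y rad",np.arctan(w[:2]).round(3),"rect H mm",np.round(rc[0],1),np.round(rc[1],1),round(rc[2],1))
    for x in (np.percentile(e[:,0],.5),np.percentile(e[:,0],99.5)): print("  edge x",(x*1000).round(1),"top z",((w[0]*x+w[1]*q[1]+w[2])*1000).round(1))
if __name__=="__main__":
    for a in sys.argv[1:]: board(*a.split(","))
E
python3 st.py wrist scene
```

```text
t 5.45 tcp in H mm [119.8  -1.3] 130.9 yaw-th deg -0.21 force H [0.6 0.8] -1.5 w 0.05919365138941127
wrist n 13957 tilt x,y rad [-0.002  0.002] rect H mm [125.6  -0.5] [60.2 99.3] 90.0
  edge x 76.8 top z 139.5
  edge x 174.7 top z 139.3
scene n 710 tilt x,y rad [-0.     0.012] rect H mm [119.9   1.1] [ 59.4 110.9] 88.4
  edge x 80.8 top z 142.7
  edge x 174.4 top z 142.7
```

Emit:
carry_out(steps=[[[0.001,0,0.04],0,1],[[0.001,0,0.06],0,1],[[0.001,0,0.068],0,1],[[0.001,0,0.072],0,1],[[0.001,0,0.076],0,1],[[0.001,0,0.08],0,1],[[0.001,0,0.08],0,1]])

```text
time: 6.42
tool_pos: [0.6773, -0.1658, 0.0549]
ee_rot: [3.14, -0.003, 0.17]
wrist_force: [0.2, 0.4, 1.4]
width: 0.0594
finger_force: 30.0
```

```bash
python3 st.py wrist
```

```text
t 6.42 tcp in H mm [122.4  -0. ] 54.9 yaw-th deg -0.03 force H [0.2 0.4] 1.4 w 0.05943836660417941
wrist n 14296 tilt x,y rad [-0.083 -0.001] rect H mm [129.    0.7] [60.3 96.4] 89.9
  edge x 81.9 top z 66.9
  edge x 177.0 top z 59.0
```

Emit:
carry_out(steps=[[[0,0,0.003],0,1],[[0,0,0.006],0,1],[[0,0,0.009],0,1],[[0,0,0.012],0,1],[[0,0,0.012],0,1]])

```text
time: 7.1
tool_pos: [0.6759, -0.1658, 0.0409]
ee_rot: [3.142, 0.001, 0.17]
wrist_force: [-0.4, -2.5, 1.3]
width: 0.0594
finger_force: 30.0
```

```bash
python3 st.py wrist
```

```text
t 7.1 tcp in H mm [121.    0.2] 40.9 yaw-th deg -0.04 force H [-0.8 -2.4] 1.3 w 0.05937139448722008
wrist n 13828 tilt x,y rad [-0.365 -0.003] rect H mm [129.4   0.9] [60.1 85. ] 90.0
  edge x 87.8 top z 62.9
  edge x 171.7 top z 30.8
```

Tilt is 0.365 rad. Next I lift it clear and bring it between the jaws.

Emit:
carry_out(steps=[[[0,0,-0.04],0,1],[[0,0,-0.085],0,1],[[-0.05,0,-0.085],0,1],[[-0.1,0,-0.085],0,1],[[-0.131,0,-0.085],0,1],[[-0.131,0,-0.085],0,1],[[-0.131,0,-0.055],0,1],[[-0.131,0,-0.035],0,1],[[-0.131,0,-0.028],0,1],[[-0.131,0,-0.028],0,1]])

```text
time: 8.4
tool_pos: [0.5475, -0.1875, 0.0688]
ee_rot: [-3.141, 0.001, 0.171]
wrist_force: [0.4, 0.5, -2.5]
width: 0.059
finger_force: 30.0
```

```bash
python3 st.py wrist,pics/w3.png
```

```text
t 8.4 tcp in H mm [-9.2  0.7] 68.8 yaw-th deg -0.01 force H [0.5 0.4] -2.5 w 0.05896365818323964
wrist n 14089 tilt x,y rad [-0.316 -0.002] rect H mm [-0.7  1.6] [87.5 60.2] 0.1
  edge x -43.5 top z 89.2
  edge x 42.9 top z 61.0
```

View pics/w3.png

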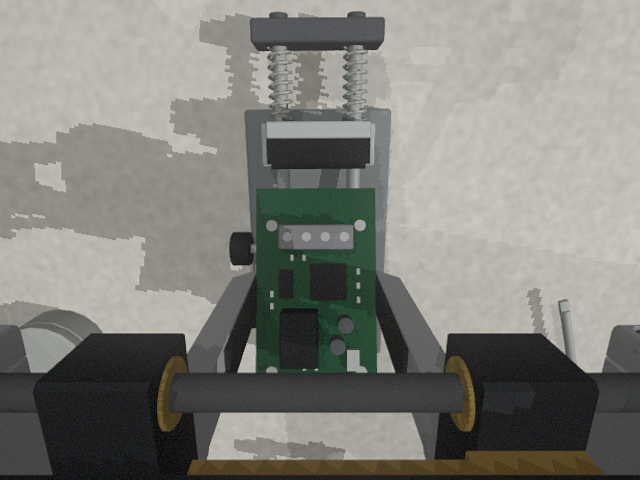

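The wrist view shows the board tilted and square, with its leading edge at row 188 just in front of the sprung jaw's face (row 165). It needs to go about 5 mm lower, then in.

Emit:
carry_out(steps=[[[0,0,0.003],0,1],[[0,0,0.005],0,1],[[0.004,0,0.005],0,1],[[0.008,0,0.005],0,1],[[0.011,0,0.005],0,1],[[0.014,0,0.005],0,1],[[0.014,0,0.005],0,1]])

```text
time: 9.32
tool_pos: [0.5613, -0.1854, 0.0645]
ee_rot: [3.141, -0.0, 0.171]
wrist_force: [-0.0, 0.5, -2.2]
width: 0.0594
finger_force: 30.0
```

```bash
python3 st.py wrist
```

```text
t 9.32 tcp in H mm [4.7 0.4] 64.5 yaw-th deg -0.02 force H [0.  0.5] -2.2 w 0.05935666887191758
wrist n 13560 tilt x,y rad [-0.315 -0.003] rect H mm [13.2  1. ] [87.7 60.4] 0.4
  edge x -29.7 top z 84.9
  edge x 54.5 top z 57.4
```

Emit:
carry_out(steps=[[[0.002,0,0],0,1],[[0.004,0,0],0,1],[[0.006,0,0],0,1],[[0.006,0,0],0,1]])

```text
time: 9.88
tool_pos: [0.5656, -0.1847, 0.0642]
ee_rot: [-3.141, 0.003, 0.17]
wrist_force: [-5.2, -0.7, 0.5]
width: 0.059
finger_force: 30.0
```

```bash
python3 st.py wrist
```

```text
t 9.88 tcp in H mm [9.1 0.4] 64.2 yaw-th deg -0.05 force H [-5.2  0.2] 0.5 w 0.05900172690515798
wrist n 13036 tilt x,y rad [-0.314 -0.003] rect H mm [17.5  1.2] [87.4 60.2] 0.1
  edge x -25.3 top z 84.6
  edge x 59.0 top z 57.2
```

Emit:
carry_out(steps=[[[0.002,0,0],0,1],[[0.004,0,0],0,1],[[0.006,0,0],0,1],[[0.008,0,0],0,1],[[0.01,0,0],0,1],[[0.01,0,0],0,1]])

```text
time: 10.68
tool_pos: [0.5732, -0.1834, 0.0639]
ee_rot: [-3.141, 0.008, 0.17]
wrist_force: [-10.0, -1.4, 2.4]
width: 0.0588
finger_force: 30.0
```

```bash
python3 st.py wrist
```

```text
t 10.68 tcp in H mm [16.8  0.4] 63.9 yaw-th deg -0.06 force H [-10.1   0.3] 2.4 w 0.05879867747671102
wrist n 12970 tilt x,y rad [-0.308 -0.002] rect H mm [25.1  1.2] [87.6 60.1] 0.2
  edge x -17.8 top z 84.1
  edge x 66.6 top z 57.2
```

Emit:
carry_out(steps=[[[0.0015,0,0],0,1],[[0.0015,0,0.002],0,1],[[0.0015,0,0.004],0,1],[[0.0015,0,0.006],0,1],[[0.0015,0,0.008],0,1],[[0.0015,0,0.01],0,1],[[0.0015,0,0.01],0,1]])

```text
time: 11.6
tool_pos: [0.5746, -0.1832, 0.054]
ee_rot: [-3.141, 0.008, 0.17]
wrist_force: [-10.0, -2.7, 2.6]
width: 0.0595
finger_force: 30.0
```

```bash
python3 st.py wrist
```

```text
t 11.6 tcp in H mm [18.2  0.3] 54.0 yaw-th deg -0.07 force H [-10.3  -1. ] 2.6 w 0.059504041225490724
wrist n 12349 tilt x,y rad [-0.143 -0.004] rect H mm [23.7  1.1] [90.4 60.6] 0.0
  edge x -20.3 top z 68.2
  edge x 67.0 top z 55.6
```

Emit:
carry_out(steps=[[[0,0,0.002],0,1],[[0,0,0.004],0,1],[[0,0,0.006],0,1],[[0,0,0.008],0,1],[[0,0,0.008],0,1]])

```text
time: 12.28
tool_pos: [0.5754, -0.1832, 0.0465]
ee_rot: [-3.141, 0.006, 0.17]
wrist_force: [-10.3, -1.3, 4.4]
width: 0.0589
finger_force: 30.0
```

```bash
python3 st.py wrist,pics/w4.png scene,pics/s4.png; python3 -c "
import cv2
i=cv2.imread('pics/s4.png')[250:400,200:350]; cv2.imwrite('pics/s4c.png',cv2.convertScaleAbs(cv2.resize(i,None,fx=4,fy=4,interpolation=cv2.INTER_CUBIC),alpha=1.6))"
```

```text
t 12.28 tcp in H mm [19.   0.2] 46.5 yaw-th deg -0.06 force H [-10.4   0.5] 4.4 w 0.05893540855472838
wrist n 11596 tilt x,y rad [ 0.008 -0.006] rect H mm [21.4  1. ] [93.1 60.1] 0.3
  edge x -23.9 top z 54.7
  edge x 66.1 top z 55.5
scene n 393 tilt x,y rad [ 0.006 -0.001] rect H mm [18.5  0.7] [97.3 59.3] 0.2
  edge x -29.8 top z 57.7
  edge x 65.3 top z 58.3
```

View pics/w4.png

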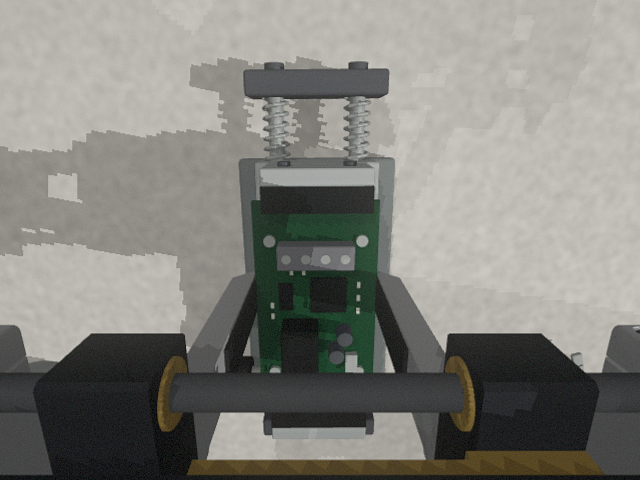

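Wrist view: the board is level, its far edge is under the sprung jaw's lip (row 212), and the near edge is in front of the fixed jaw (row 415). Easing off now.

Emit:
carry_out(steps=[[[0,0,-0.001],0,1],[[-0.002,0,-0.001],0,1],[[-0.004,0,-0.001],0,1],[[-0.006,0,-0.001],0,1],[[-0.007,0,-0.001],0,1],[[-0.008,0,-0.001],0,1],[[-0.008,0,-0.001],0,1]])

```text
time: 13.25
tool_pos: [0.5736, -0.1835, 0.0473]
ee_rot: [3.141, -0.007, 0.171]
wrist_force: [7.8, -0.3, -9.6]
width: 0.0592
finger_force: 30.0
```

```bash
python3 st.py wrist
```

```text
t 13.25 tcp in H mm [17.2  0.2] 47.3 yaw-th deg -0.02 force H [ 7.7 -1.7] -9.6 w 0.059175151557478906
wrist n 11758 tilt x,y rad [-0.    -0.007] rect H mm [19.9  1. ] [92.7 60.2] 0.3
  edge x -25.1 top z 55.8
  edge x 64.4 top z 55.8
```

```bash
python3 - <<'E'
from st import *
print("torque",np.round(o["wrist_torque"],2),"pitch",o["ee_rot"])
def X(s): P=cloud(s); return np.dstack([(P[...,:2]-H)@Rh,P[...,2]])*1000
a=X(dict(np.load("w1.npz")))
for n,(u0,u1,v0,v1) in {"knob1":(270,284,197,214),"knob2":(273,284,236,249)}.items():
    p=a[v0:v1,u0:u1].reshape(-1,3); p=p[p[:,2]>14]; print(n,p.min(0).round(0),p.max(0).round(0))
s=robot.snapshot("scene"); x=X(s); im=s["image"]
for n,c in {"fixed":-51,"sprung":75}.items():
    m=(np.abs(x[...,0]-c)<14)&(np.abs(x[...,1])<24)&(x[...,2]>58)&(x[...,2]<75); p=x[m]; print(n,m.sum(),np.percentile(p,[2,50,98],axis=0).round(1).tolist())
i=im[250:400,190:340,::-1]; cv2.imwrite('pics/s5c.png',cv2.convertScaleAbs(cv2.resize(i,None,fx=4,fy=4,interpolation=cv2.INTER_CUBIC),alpha=1.6))
E
```

```text
t 13.3 tcp in H mm [17.2  0.2] 47.3 yaw-th deg -0.02 force H [ 6.5 -1.6] -7.3 w 0.05930478923332858
torque [-0.05 -1.53  0.04] pitch [ 3.14049665 -0.00703181  0.17077598]
knob1 [-10.  39.  15.] [ 9. 54. 34.]
knob2 [-54.  40.  16.] [-39.  52.  31.]
fixed 37 [[-59.6, -6.8, 65.2], [-53.0, -1.4, 67.6], [-45.7, 4.4, 69.8]]
sprung 295 [[62.1, -22.9, 58.7], [74.0, -0.3, 67.0], [82.4, 22.6, 69.9]]
```

View pics/s5c.png

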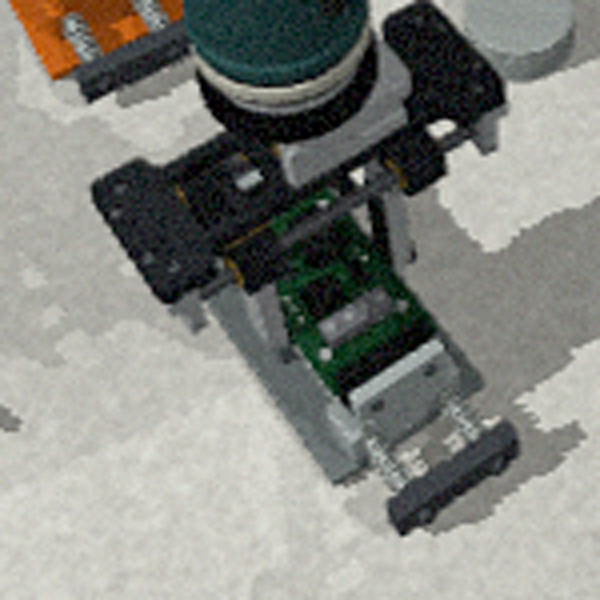

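The scene crop shows the board level between the jaws, its sprung edge in the groove at (390,370), and nothing visibly fouling. The force is unexpected, so I'll back off a little and read it again.

Emit:
carry_out(steps=[[[0.003,0,0],0,1],[[0.003,0,0],0,1],[[0.003,0,0],0,1]])

```text
time: 13.72
tool_pos: [0.5737, -0.1835, 0.0473]
ee_rot: [3.141, -0.001, 0.17]
wrist_force: [2.9, -2.1, -7.2]
width: 0.0592
finger_force: 30.0
```

```bash
python3 st.py wrist; python3 -c "
from st import *
print(np.round(o['wrist_torque'],2),np.round(o['ee_rot'],4))"
```

```text
t 13.72 tcp in H mm [17.2  0.2] 47.3 yaw-th deg -0.04 force H [ 2.5 -2.6] -7.2 w 0.059241647316619093
wrist n 11716 tilt x,y rad [-0.    -0.006] rect H mm [19.9  1.1] [93.  60.3] 0.3
  edge x -25.3 top z 55.8
  edge x 64.2 top z 55.8
t 13.78 tcp in H mm [17.2  0.2] 47.3 yaw-th deg -0.04 force H [ 2.3 -2.7] -6.9 w 0.059132450528456657
[-0.28 -0.64  0.01] [ 3.1412e+00 -8.0000e-04  1.7030e-01]
```

```bash
python3 - <<'E'
from st import *
s=robot.snapshot("wrist"); P=cloud(s); x=np.dstack([(P[...,:2]-H)@Rh,P[...,2]])*1000; g=s["image"].mean(2)
np.savez("w6.npz",**s)
for v in list(range(155,232,2))+list(range(404,446,2)):
    r=x[v,300:335]; print(v,np.nanmedian(r,0)[[0,2]].round(1),int(g[v,300:335].mean()),end=" | ")
    if v%5==0: print()
# feature: white marks (part row) and board width edges in the board: x of terminal block
m=(g>95)&(x[...,2]>56)&(x[...,2]<75)&(np.abs(x[...,1])<24)&(x[...,0]<60); print(np.nanpercentile(x[m][:,0],[2,98]))
w=np.load("w3.npz") if False else None
E
```

```text
t 13.78 tcp in H mm [17.2  0.2] 47.3 yaw-th deg -0.04 force H [ 2.3 -2.7] -6.9 w 0.059132450528456657
155 [84.   8.6] 96 | 
157 [82.9 10.3] 93 | 159 [82.3 17.3] 99 | 161 [82.2 32.2] 99 | 163 [82.2 44.9] 100 | 165 [82.2 56.5] 101 | 
167 [81.9 64.1] 131 | 169 [81.1 64.6] 166 | 171 [80.3 64.5] 168 | 173 [79.4 64.6] 167 | 175 [78.6 64.6] 167 | 
177 [77.7 64.4] 166 | 179 [76.8 64.6] 167 | 181 [76.  64.8] 169 | 183 [75.1 64.3] 169 | 185 [74.1 64. ] 90 | 
187 [73.4 64.6] 45 | 189 [72.5 64.8] 45 | 191 [71.6 64.6] 44 | 193 [70.7 64.6] 43 | 195 [69.8 64.5] 44 | 
197 [68.9 64.3] 43 | 199 [68.  64.5] 42 | 201 [67.1 64.4] 41 | 203 [66.2 64.4] 40 | 205 [65.4 64.7] 41 | 
207 [64.4 64.3] 39 | 209 [63.6 64.5] 40 | 211 [62.6 64.3] 39 | 213 [59.9 55.7] 49 | 215 [58.9 55.7] 48 | 
217 [58.  56.1] 48 | 219 [57.  55.7] 49 | 221 [56.  55.7] 48 | 223 [55.1 55.8] 51 | 225 [54.1 55.6] 52 | 
227 [53.1 55.8] 52 | 229 [52.2 55.8] 51 | 231 [51.2 55.9] 51 | 404 [ 42.4 162.1] 62 | 406 [ 41.8 162.1] 62 | 408 [ 41.2 161.9] 60 | 410 [ 40.6 161.8] 57 | 
412 [ 39.4 161. ] 45 | 414 [-45.5  64.5] 35 | 416 [-47.1  64.1] 37 | 418 [-48.1  64.4] 36 | 420 [-49.6  64.2] 36 | 
422 [-50.7  64.4] 35 | 424 [-52.2  64.1] 114 | 426 [-53.3  64.3] 155 | 428 [-54.7  64.1] 151 | 430 [-55.9  64.3] 149 | 
432 [-57.1  64.4] 150 | 434 [-58.6  64.2] 149 | 436 [-122.5   -0.9] 162 | 438 [-124.1   -0.7] 164 | 440 [-126.    -0.8] 163 | 
442 [-127.9   -0.8] 162 | 444 [-129.7   -0.7] 163 | [-59.04833297  48.24245699]
```

The sprung jaw is 6.4 mm back and the gap between the groove roots is 110 mm. So the board is already home in both grooves; it slid about 5 mm in the pads. Relax and let go.

Emit:
carry_out(steps=[[[0.001,0,0.0005],0,1],[[0.001,0,0.0005],0,1],[[0.001,0,0.0005],0,-0.2],[[0.001,0,0.0005],0,-0.5],[[0.001,0,0.0005],0,-0.5],[[0.001,0,0.0005],0,-0.5],[[0.001,0,0.0005],0,-0.5]])

```text
time: 14.7
tool_pos: [0.5745, -0.1831, 0.0473]
ee_rot: [3.141, -0.001, 0.171]
wrist_force: [0.3, 0.3, -1.1]
width: 0.0708
finger_force: 0.0
```

Emit:
carry_out(steps=[[[0,0,-0.03],0,-0.5],[[0,0,-0.08],0,-0.5],[[0,0,-0.14],0,-0.5],[[0,0,-0.2],0,-0.5],[[0,0,-0.2],0,-0.5]])

```text
time: 15.32
tool_pos: [0.5768, -0.1841, 0.2548]
ee_rot: [3.134, -0.012, 0.171]
wrist_force: [0.7, -0.1, -0.1]
width: 0.0704
finger_force: 0.0
```

```bash
python3 - <<'E'
from st import *
s=robot.snapshot("wrist"); cv2.imwrite("pics/w7.png",s["image"][:,:,::-1]); P=cloud(s); x=np.dstack([(P[...,:2]-H)@Rh,P[...,2]])*1000; im=s["image"].astype(int)
m=(np.abs(x[...,0]-12)<70)&(np.abs(x[...,1])<45)&(np.abs(x[...,2]-55.5)<3)&(im[...,1]>im[...,0]*1.2)
p=x[m]; A=np.c_[p[:,:2],np.ones(len(p))]; w=np.linalg.lstsq(A,p[:,2],rcond=None)[0]
print("tilt",w[:2].round(4),"z mid",(w@[11.8,0,1]-1.6).round(2),cv2.minAreaRect(p[:,:2].astype(np.float32)),np.percentile(p[:,1],[.5,99.5]))
for c in (66,-50):
    j=(np.abs(x[...,0]-c)<25)&(np.abs(x[...,1])<20)&(np.abs(x[...,2]-64.6)<1.5); print(np.percentile(x[j][:,0],[1,99]).round(1),np.median(x[j][:,2]).round(1))
E
```

```text
t 15.32 tcp in H mm [20.3 -0.9] 254.8 yaw-th deg -0.02 force H [ 0.7 -0.2] -0.1 w 0.07038501074137336
tilt [-0.0007 -0.007 ] z mid 54.13 ((11.082633972167969, 0.9938488006591797), (109.32398986816406, 59.94328308105469), 0.2728084623813629) [-28.81004146  30.65473412]
[41.5 82.6] 64.6
[-58.3 -39.1] 64.3
```

View pics/w7.png

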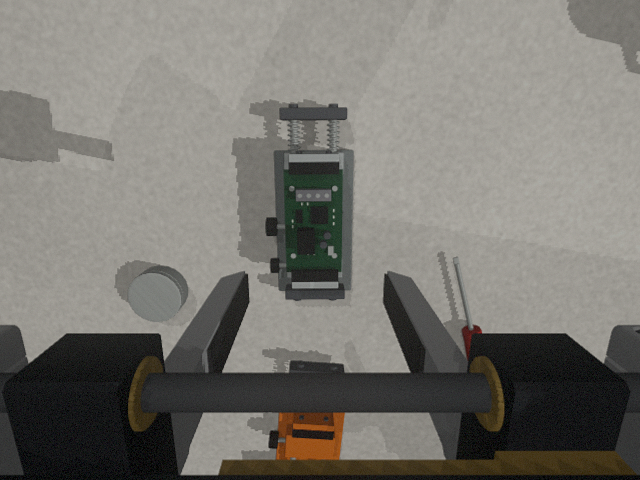

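The wrist view shows the board clamped between both jaws (rows 172 to 272), level, square and central, with the gripper clear above it. The tin is at (158,293) and the screwdriver at (463,300), both where they were.

```bash
python3 -c "
from bench import robot
print(robot.close_job())"
```

```text
the job is handed in; nothing more can be done
None
```

The job is handed in with no verdict returned: by my last measurement the board is clamped in both grooves, level, square and about 1 mm off centre, the gripper is clear, and I saw nothing disturb the meter, screwdriver or tin.

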